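# Gauge the depth of a plaster mould and lock the reading

### The job

Measure how deep the plaster mould's pouring cavity is: stand the depth gauge upright with its base flat across the mouth, its rod over the middle of the cavity, then, holding the rod by its head, slide it down until you feel its spring tip pressing on the bottom - lightly, a few newtons beyond the rod's own drag and certainly under 15, for plaster dents. With the tip still pressing there, push the gauge's clamp lever fully down to lock the rod and leave the gauge standing like that; leave the other things on the table where they are.

Things in the scene. Friction and masses are not known exactly. Their poses are not given: they have to be found in the camera images.
- gauge: Depth gauge, the only upright steel instrument, 0.5 to 0.8 kg: base 130 long (x) x 46 wide (y) x 16 high, a guide at its middle rising to 41, through which a vertical rod slides. Origin: centre of the underside, on the rod axis; z up. Starts on the table, rod up. Clamp lever over its -x half. Lifted by the rod head it hangs plumb from the rod (rod within 3 of its top stop).
- rod: The gauge's sliding rod, 10 across, with a black block head 26 (gauge x) x 16 (gauge y) x 24 high. Origin: centre of the head, axes as the gauge's. Fully up, this is 127 above the base's underside; it starts within 3 of that and slides down up to 72. Drags about 4 N against motion either way (so the felt force swings by 8 N or so as a stopped rod sets off), stays where left. Grip across the 16 (fingers closing along gauge y), clear of the lever.
- probe_end (a point): End of the rod's spring tip when not pressed in: 121 below the head's centre, 6 above the base's underside with the rod fully up. The tip is a 6 thick round steel pin; it gives up to 5 under 0.3 to 3.3 N, then stops hard.
- lock (a joint): Clamp lever angle, rad: starts raised, 0 to 0.12; pushed down it grows to 0.65 (its stop) where its cam clamps the rod. A stiff hinge (about 2 to 4 N at the pad), it stays where it is left. The cam can draw the rod up by 1 to 1.5 mm as it bites.
- lock_pad (a point): Top middle of the thumb pad (16x22) at the free end of the dark steel lever. The lever turns about an axis along gauge y at gauge x -9, z 32; the pad is 58 from it. Raised (0) it is at about gauge x -59, z 61; fully down at gauge x -66, z 25. Push it down from above.
- mould: White plaster mould block, 140 (x) x 120 (y) x 75 high, two straps, fixed to the table, flat top. Origin: centre of its underside. In its top one round blind cavity, 56 across, central, straight walls; its flat bottom lies 28 to 52 below the top (differs each time, not reported). The gauge's base may lie across it in any direction.
- mouth (a point): Centre of the cavity's mouth, level with the mould's flat top; z up.
- eraser: Bystander: block eraser in a card sleeve, 19x53x12 (mm). Origin: about the centre of its underside. Leave alone.
- brass_sharpener: Bystander: small wedge pencil sharpener, 15x24x13 (mm). Origin: about the centre of its underside. Leave alone.
- kneaded_eraser: Bystander: lump of kneaded eraser, 30x38x17 (mm). Origin: about the centre of its underside. Leave alone.
- masking_tape: Bystander: roll of paper tape lying flat, 100 across, 25 high (mm). Origin: about the centre of its underside. Leave alone.
- pigment_a: Bystander: round jar with a black screw lid, 45 across, 105 high (mm). Origin: about the centre of its underside. Leave alone.
- tube_carmine: Bystander: paint tube, 28x92x21, left of the work (mm). Origin: about the centre of its underside. Leave alone.
- tube_white: Bystander: paint tube with a black cap, 32x99x24, behind the work (mm). Origin: about the centre of its underside. Leave alone.
Things that resemble listed ones, but are neither listed nor needed, are in the scene too. Leave any yellow look-alike of the gauge alone.

How it is judged:
On the way, in this order (a step that is already met when the one before it is completed fails the run):
1. the gauge stands flat on the mould over the cavity, its tip still clear of the bottom and its lever raised (z of gauge in the frame of mouth between -0.003 and 0.003 m and horizontal distance between gauge and mouth below 0.015 m and angle between gauge's own z axis and vertical below 0.04 rad and z of rod in the frame of mouth above 0.1 m and contact force between rod and mould below 0.1 N and value of joint lock below 0.25 rad), for 0.1 s.
2. the rod is lowered until its tip presses on the cavity's bottom, lever still raised (z of gauge in the frame of mouth between -0.003 and 0.003 m and horizontal distance between gauge and mouth below 0.015 m and angle between gauge's own z axis and vertical below 0.04 rad and contact force between rod and mould above 0.6 N and value of joint lock below 0.25 rad), for 0.2 s.
3. the lever is pushed down with the tip pressing on the bottom (z of gauge in the frame of mouth between -0.003 and 0.003 m and horizontal distance between gauge and mouth below 0.015 m and angle between gauge's own z axis and vertical below 0.04 rad and contact force between rod and mould above 0.4 N and value of joint lock above 0.55 rad), for 0.2 s.
At the end, for the whole second after the job is handed in: The gauge stands released and at rest, base flat on the mould's top (within 3 mm and 0.04 rad), its axis within 15 mm of the cavity's middle, the tip pressing on the cavity's bottom with at least 0.4 N, and the clamp lever down (over 0.55 rad of 0.65) (all of step 3 and linear speed of gauge below 0.01 m/s and contact force between the fingers and gauge below 0.05 N); the robot touches nothing.
It fails at once if the probe pressed on the plaster with more than 15 N (contact force between rod and mould above 15 N).
It fails at once if the gauge tipped over (angle between gauge's own z axis and vertical above 0.5 rad).
It fails at once if a bystander moved more than 30 mm (distance of any of eraser, brass_sharpener, kneaded_eraser, masking_tape, pigment_a, tube_carmine, tube_white from where it was at the start of the episode above 0.03 m).
It also fails if it takes over 54 s, if anything falls off the work surface, if the arm or the gripper's body presses on something with over 40 N, if the wrist force passes 120 N, or if a joint passes its speed limit or range.

### The arm

A 6-joint arm with a two-finger parallel gripper is mounted at the origin on a cart in front of the work surface, level with it; the furniture and walls round the work are solid. World frame = base frame: x ahead of the robot, y to its left, z up, the work surface at z = 0. Lengths are in m, angles in rad, forces in N, time in s.
With the tool pointing down it reaches from about 0.35 to 0.8 m from the base axis. Payload 7.3 kg.
Tool frame: the origin (TCP) lies on the centre line of the jaws, within the pads' length; the fingertips stand tip_reach ahead of it and the grasp point (between the pads) is the TCP (tip_reach is the distance from the TCP to the fingertips, in m); z points along the fingers, y is the line along which they close (so a half turn about z gives the same grasp; the last joint's range is limited). The gripper opens to 85 mm and grips with 20 to 120 N. Pads are 22 mm wide; open, the fingers measure 114 mm over their backs; the gripper's body (76 mm by 85 mm) begins 54 mm behind the grasp point. The pads swing forward as they close: fully open they stand 13 mm farther back than shut.
Start: joints at [1.004, 0.342, 1.524, -0, 1.275, -0.146], TCP at [0.214, 0.479, 0.25] pointing down, gripper open.
Joint ranges: [-2.53, 2.53], [-0.77, 2.02], [0.04, 2.7], [-1, 4.14], [0.28, 2.66], [-3.11, 3.11]. Speed limits (rad/s): [2.57, 2.57, 3.14, 3.14, 3.14, 3.14].

### API

Orientations are given as a unit quaternion [w, x, y, z].
In Python, from workcell import * gives the robot as it stands. The module is installed in compiled form; this text tells all that it offers.
- The arm moves only by the tool move_arm, never from a script. Its argument "motion" is a list of rows, each an object with "angular": the turn, a rotation vector about the tool's x, y, z in degrees, a list of three; "linear": the shift along the tool's x, y, z in cm, a list of three; "jaw": the closure, from -1 (fully open) to 1 (shut). In form: [{"angular": [ax, ay, az], "linear": [x, y, z], "jaw": jaw}, ...]. A call has 1 to 12 rows; each row is the pose to reach, as a shift and turn from the pose commanded when the call began, along the tool's axes at that moment; what a row does not reach only later rows make up. A row lasts 1/12 s, in which the tool goes at most 41.7 mm and 7.16 degrees, less where a joint would pass 70% of its speed; a pose out of reach is approached as far as the arm can. A call with a gripper value outside its range is refused whole. The fingers move at their own pace and stop on an object; "force" is the grip in N (left out, the last holds). Time passes only in rows, so rows that repeat a pose let the fingers close. It gives the time, the measured TCP pose, the force, the opening and the grip force at its end, in the units of the state.
- state(): the state, without advancing time (a new reading comes with each control period).
- read_camera(name): name is "side" or "top" or "wrist"; returns a dict with "img" (400x640x3 uint8, red, green, blue), "vfov" (degrees; the focal length in pixels is half the picture's height over the tangent of half this angle, whatever the lens; pixels are square), "cx", "cy" (the principal point, pixels), "R" (3x3) and "t" (3): a world point X has camera coordinates R X + t; the wrist camera has in their place "mount" (4x4, takes a point from camera to tool coordinates, whose origin is the TCP and whose axes are the flange's). Camera axes: x right, y down, z forward; pixel columns grow to the right and rows downward; lengths in m; the calibration is good to about 2 mm. A picture is of the moment at which its call begins: read the wrist's pose just before it. There is no depth.
- sign_off(): hands the job in; it is judged then, once.
The state is a dict: "clock": time; "qpos": joint angles; "qvel": joint speeds; "effort": joint torques, N m; "tcp_pos": TCP position; "ee_rot": TCP orientation; "ft_force": force on the tool from outside, world axes, zero at the start; "torque": the same for the moment, N m; "opening": opening from 0.0 (shut) to 1.0 (fully open); "grasp_force": force on a finger pad.
Only numpy, scipy, OpenCV 4.12 (cv2) and the standard library are available. Lean on these libraries where they do the work, as an engineer would, in place of code of your own. Each camera call takes 0.05 s, during which the arm holds its last target. There are 200 camera calls.

## Working session

There is one attempt and no reset: what is moved stays moved. The work goes in short steps, Python scripts to look and compute and a tool call to move; the robot and the scene stay as the last step left them, time stands still between calls to the robot, and variables do not carry over. Pictures are saved under pics/ and viewed, at most 10 in all, crops included, and the job is handed in when it is done.

Besides the shell and the picture viewer there is one more tool, called after ">>>" as name([rows], argument=value, ...), one row to a line, values as JSON. move_arm: Moves the arm, as the interface text tells. Its arguments: {"type":"object","properties":{"motion":{"type":"array","items":{"type":"object","properties":{"angular":{"type":"array","items":{"type":"number"}},"linear":{"type":"array","items":{"type":"number"}},"jaw":{"type":"number"}}}},"force":{"type":"number"}},"required":["motion"]}

```bash
mkdir -p pics; cat > h.py <<'E'
from workcell import *
import numpy as np, cv2
from scipy.spatial.transform import Rotation as Ro
def cam(n):
    s=state(); c=read_camera(n); c['f']=200/np.tan(np.radians(c['vfov'])/2)
    if 'mount' in c:
        q=s['ee_rot']; T=np.eye(4); T[:3,:3]=Ro.from_quat([q[1],q[2],q[3],q[0]]).as_matrix(); T[:3,3]=s['tcp_pos']
        W=T@np.array(c['mount']); c['R']=W[:3,:3].T; c['t']=-c['R']@W[:3,3]
    return c
def ray(c,u,v):
    R=np.array(c['R']);o=-R.T@np.array(c['t']);d=R.T@np.array([(u-c['cx'])/c['f'],(v-c['cy'])/c['f'],1]);return o,d
def onz(c,u,v,z):
    o,d=ray(c,u,v);return o+d*(z-o[2])/d[2]
def proj(c,X):
    p=np.array(c['R'])@np.array(X)+np.array(c['t']);return np.array([c['cx'],c['cy']])+c['f']*p[:2]/p[2]
def save(c,n): cv2.imwrite('pics/'+n,c['img'][:,:,::-1])
E
python3 - <<'E'
from h import *
s=state();print(s)
a=cam('top');b=cam('side');save(a,'top.png');save(b,'side.png')
for c in(a,b):print(c['vfov'],c['cx'],c['cy'],c['R'],c['t'],ray(c,320,200))
E
```

```text
{'clock': 0.0, 'qpos': array([ 1.00400731e+00,  3.42735971e-01,  1.52502151e+00, -1.79412345e-05,
        1.27539092e+00, -1.45989478e-01]), 'qvel': array([ 9.01789666e-04, -1.11440390e-03, -4.86829120e-06,  1.10076434e-03,
       -1.82129292e-03, -1.12826591e-03]), 'effort': array([ 4.10001803e-05, -4.33675969e+01, -2.46013212e+01, -1.93426699e-04,
        8.00256792e-03,  1.19324007e-06]), 'tcp_pos': array([0.21423506, 0.47889274, 0.24961749]), 'ee_rot': array([-2.63353961e-04,  2.08848249e-01,  9.77947751e-01, -7.31988818e-04]), 'ft_force': array([-0.52297516, -0.05003418,  1.27919284]), 'torque': array([ 0.01259814, -0.00539124, -0.03150482]), 'grasp_force': 0.0, 'opening': 0.99957509875333}
50.81636568237449 313.9108023930266 198.38151563873473 [[ 0.02219062 -0.9997134   0.00898306]
 [-0.99507104 -0.02295443 -0.09647137]
 [ 0.09664992 -0.00679802 -0.99529522]] [0.09165921 0.58715018 1.00877041] (array([0.48472458, 0.11196828, 1.05984417]), array([ 0.09314581, -0.02134426, -0.99553614]))
50.798869158841185 316.14426417615095 191.85449870666932 [[-0.91487039 -0.40360227  0.01083413]
 [-0.27067688  0.59320785 -0.75818103]
 [ 0.2995767  -0.69656992 -0.6519541 ]] [0.5761227  0.1738109  1.09516968] (array([0.24603688, 0.8922807 , 0.8395387 ]), array([ 0.28596757, -0.68879282, -0.66651689]))
```

View pics/top.png

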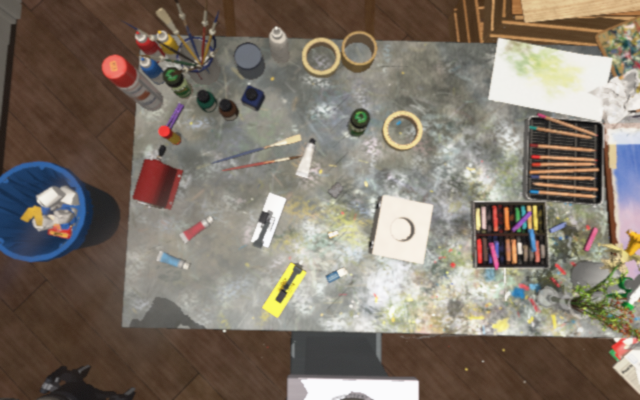

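View pics/side.png

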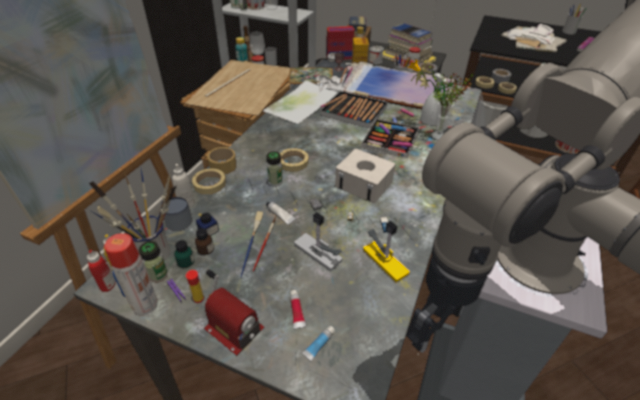

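The top view shows a steel gauge at (268,220), which is my pick, with its black head in the middle. The yellow look-alike is at (285,290). The mould is at (402,229). The side view has the gauge at (318,245), the yellow one at (387,258) and the mould at (366,172). Next, a close crop to check the choice.

```bash
python3 - <<'E'
from h import *
a=cam('top');b=cam('side')
A=cv2.resize(a['img'][185:270,235:440],None,fx=3.9,fy=3.9,interpolation=cv2.INTER_CUBIC)
B=cv2.resize(b['img'][200:280,285:350],None,fx=3.3,fy=3.3,interpolation=cv2.INTER_CUBIC)
P=np.zeros((A.shape[0]+B.shape[0],A.shape[1],3),np.uint8);P[:A.shape[0]]=A;P[A.shape[0]:,:B.shape[1]]=B
save(dict(img=P),'crop.png')
g=cv2.cvtColor(a['img'],cv2.COLOR_RGB2GRAY);print(P.shape)
def rect(x0,x1,y0,y1,th):
    hsv=cv2.cvtColor(a['img'],cv2.COLOR_RGB2HSV)
    m=np.zeros_like(g);m[y0:y1,x0:x1]=((hsv[y0:y1,x0:x1,2]>th)&(hsv[y0:y1,x0:x1,1]<50))*255
    m=cv2.morphologyEx(m,cv2.MORPH_OPEN,np.ones((2,2)))
    cs,_=cv2.findContours(m,cv2.RETR_EXTERNAL,cv2.CHAIN_APPROX_NONE);k=max(cs,key=cv2.contourArea)
    return cv2.boxPoints(cv2.minAreaRect(k)),cv2.contourArea(k)
for n,(q,ar),z in(('mould',rect(355,445,185,275,170),.075),('gauge',rect(240,295,185,257,190),.016)):
    W=np.array([onz(a,*p,z) for p in q]);d=np.roll(W,-1,0)-W
    print(n,ar,q.round(1).tolist(),'ctr',W.mean(0).round(4),np.linalg.norm(d,axis=1).round(4),np.degrees(np.arctan2(d[:,1],d[:,0])).round(1))
E
```

```text
(596, 800, 3)
mould 4794.5 [[356.0, 275.0], [356.0, 186.0], [442.0, 186.0], [442.0, 275.0]] ctr [ 0.5106 -0.0953  0.075 ] [0.2073 0.2034 0.2077 0.1993] [  0.7 -88.7 179.6  91.2]
gauge 541.5 [[251.3000030517578, 242.60000610351562], [269.70001220703125, 192.5], [287.29998779296875, 199.0], [268.8999938964844, 249.10000610351562]] ctr [0.5282 0.2139 0.016 ] [0.1318 0.0468 0.1316 0.0463] [ -18.3 -109.   161.5   71.2]
```

View pics/crop.png

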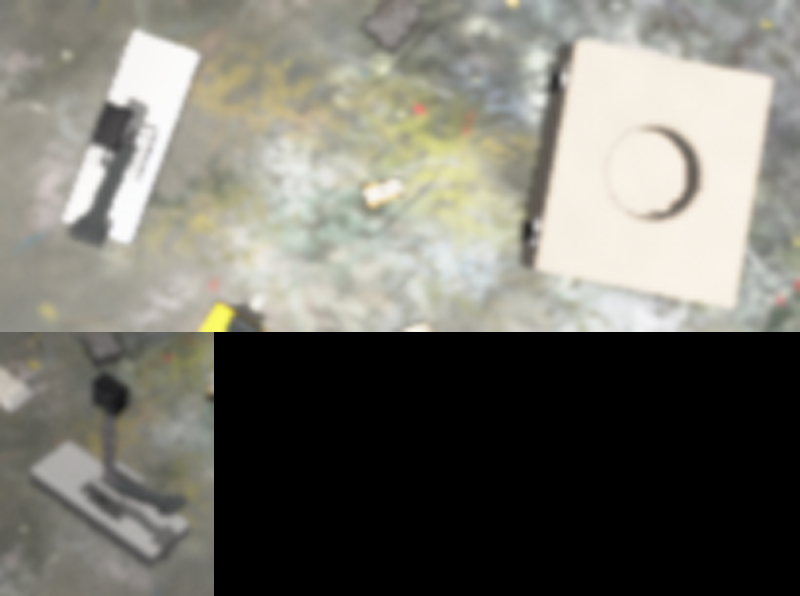

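The crop shows the steel gauge with its lever towards the lower left, so gauge -x points to smaller world x. Its size matches at 131x47 mm. The mould's corners are at crop (577,40), (772,76), (738,307) and (535,270), and the mouth is near (653,172).

```bash
cat >> h.py <<'E'
def delta(P,yaw):
    """tool-frame shift (cm) & turn (deg) to TCP P, tool y heading yaw deg, pointing down"""
    s=state();q=s['ee_rot'];R=Ro.from_quat([q[1],q[2],q[3],q[0]]);y=np.radians(yaw)
    Y=np.array([np.cos(y),np.sin(y),0]);Z=np.array([0,0,-1.]);G=Ro.from_matrix(np.c_[np.cross(Y,Z),Y,Z])
    return (R.inv().apply(np.array(P)-s['tcp_pos'])*100).round(2),(R.inv()*G).as_rotvec(degrees=True).round(2)
E
python3 - <<'E'
from h import *
import workcell
print([n for n in dir(workcell) if n[0]!='_'],getattr(workcell,'tip_reach',None))
a=cam('top')
C=np.array([[577,40],[772,76],[738,307],[535,270]])/3.9+[235,185]
W=np.array([onz(a,*p,.075) for p in C]);d=np.roll(W,-1,0)-W
print(W.mean(0),np.linalg.norm(d,axis=1),np.degrees(np.arctan2(d[:,1],d[:,0])))
# mouth: blur edges -> dark crescent plus ellipse; left/right extents in crop 607..700
for p in((607,172),(700,172),(653,125),(653,220)):print(onz(a,p[0]/3.9+235,p[1]/3.9+185,.075))
# head: dark blob centre crop (113,127) top face
print('head',onz(a,112/3.9+235,127/3.9+185,.139))
print(delta([.528,.214,.24],71.6),delta([.528,.214,.127],71.6))
E
```

```text
['MotionError', 'read_camera', 'sign_off', 'state', 'tip_reach'] 0.019
[ 0.51275444 -0.10483451  0.075     ] [0.11946571 0.14000662 0.12262449 0.14043953] [-99.2062805  171.37813795  80.99441654  -9.91208694]
[ 0.51236911 -0.07567006  0.075     ]
[ 0.51362067 -0.13151646  0.075     ]
[ 0.54118099 -0.1032331   0.075     ]
[ 0.48435534 -0.10333954  0.075     ]
head [0.52950754 0.21441021 0.139     ]
(array([-39.46, -11.38,   1.  ]), array([-0.04, -0.01, -5.71])) (array([-39.46, -11.38,  12.3 ]), array([-0.04, -0.01, -5.71]))
```

>>> move_arm([
  {"angular": [0, 0, -1.4], "linear": [-3.9, -1.1, 0.1], "jaw": -1},
  {"angular": [0, 0, -2.9], "linear": [-7.9, -2.3, 0.2], "jaw": -1},
  {"angular": [0, 0, -4.3], "linear": [-11.8, -3.4, 0.3], "jaw": -1},
  {"angular": [0, 0, -5.7], "linear": [-15.8, -4.6, 0.4], "jaw": -1},
  {"angular": [0, 0, -5.7], "linear": [-19.7, -5.7, 0.5], "jaw": -1},
  {"angular": [0, 0, -5.7], "linear": [-23.7, -6.8, 0.6], "jaw": -1},
  {"angular": [0, 0, -5.7], "linear": [-27.6, -8.0, 0.7], "jaw": -1},
  {"angular": [0, 0, -5.7], "linear": [-31.6, -9.1, 0.8], "jaw": -1},
  {"angular": [0, 0, -5.7], "linear": [-35.5, -10.2, 0.9], "jaw": -1},
  {"angular": [0, 0, -5.7], "linear": [-39.5, -11.4, 1.0], "jaw": -1},
  {"angular": [0, 0, -5.7], "linear": [-39.5, -11.4, 1.0], "jaw": -1},
  {"angular": [0, 0, -5.7], "linear": [-39.5, -11.4, 1.0], "jaw": -1},
])

```text
clock: 1.25
tcp_pos: [0.5296, 0.212, 0.2395]
ee_rot: [-0.0, 0.162, 0.987, -0.0]
ft_force: [-0.3, 0.6, -0.5]
opening: 0.998
grasp_force: 0.0
```

```bash
python3 - <<'E'
from h import *
c=cam('wrist');print(state()['tcp_pos'],state()['clock'])
i=c['img'].copy()
for x,y,z in((0,0,.139),(0,0,.016),(-.059,0,.061)):
    t=np.radians(-18.4);X=[.528+x*np.cos(t),.214+x*np.sin(t),z];p=proj(c,X);print(p);cv2.circle(i,tuple(int(v) for v in p),4,(255,0,0),1)
save(dict(img=i),'w1.png')
print(delta([.529,.214,.127],71.6))
E
```

```text
[0.52848281 0.21324182 0.23974812] 1.3
[322.01580946 203.59982652]
[321.56472986 171.756096  ]
[321.48651863 121.71490525]
(array([-0.04,  0.09, 11.27]), array([-0.02, -0.07, -0.12]))
```

View pics/w1.png

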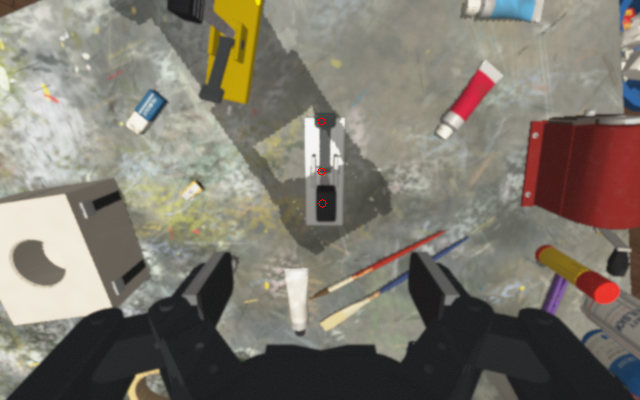

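The wrist view shows the head at (326,203), about 3 mm to the tool's +y of the prediction. The base is aligned and its lever points up the image.

>>> move_arm([
  {"angular": [0, 0, 0], "linear": [0, 0.3, 3.0], "jaw": -1},
  {"angular": [0, 0, 0], "linear": [0, 0.3, 6.5], "jaw": -1},
  {"angular": [0, 0, 0], "linear": [0, 0.3, 9.5], "jaw": -1},
  {"angular": [0, 0, 0], "linear": [0, 0.3, 11.3], "jaw": -1},
  {"angular": [0, 0, 0], "linear": [0, 0.3, 11.3], "jaw": 0},
  {"angular": [0, 0, 0], "linear": [0, 0.3, 11.3], "jaw": 0.4},
  {"angular": [0, 0, 0], "linear": [0, 0.3, 11.3], "jaw": 1},
  {"angular": [0, 0, 0], "linear": [0, 0.3, 11.3], "jaw": 1},
  {"angular": [0, 0, 0], "linear": [0, 0.3, 11.3], "jaw": 1},
  {"angular": [0, 0, 0], "linear": [0, 0.3, 11.3], "jaw": 1},
  {"angular": [0, 0, 0], "linear": [0, 0.3, 11.3], "jaw": 1},
  {"angular": [0, 0, 0], "linear": [0, 0.3, 11.3], "jaw": 1},
], force=60)

```text
clock: 2.3
tcp_pos: [0.5298, 0.2166, 0.1282]
ee_rot: [0.001, 0.16, 0.987, 0.0]
ft_force: [0.4, -0.7, 3.2]
opening: 0.179
grasp_force: 60.3
```

```bash
python3 - <<'E'
from h import *
s=state();print(s['tcp_pos'],s['opening']*85,s['grasp_force'],s['ft_force'])
c=cam('wrist');save(c,'w2.png')
E
```

```text
[0.52978155 0.21660069 0.12818605] 15.188169359727336 60.34016668796539 [ 0.41946821 -0.72301862  3.23905633]
```

View pics/w2.png

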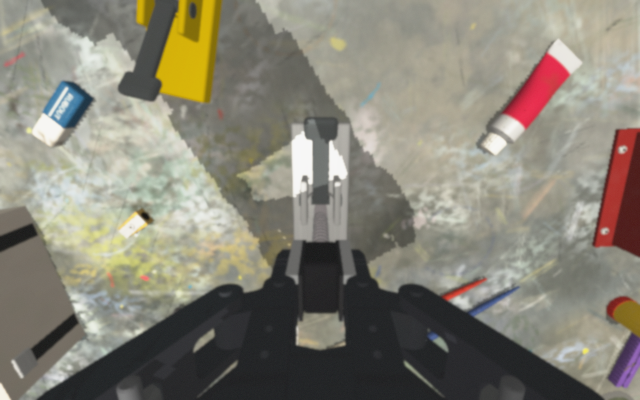

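The head is gripped at 15 mm opening with 60 N. Lifting now.

>>> move_arm([
  {"angular": [0, 0, 0], "linear": [0, 0, -0.3], "jaw": 1},
  {"angular": [0, 0, 0], "linear": [0, 0, -0.8], "jaw": 1},
  {"angular": [0, 0, 0], "linear": [0, 0, -2], "jaw": 1},
  {"angular": [0, 0, 0], "linear": [0, 0, -4], "jaw": 1},
  {"angular": [0, 0, 0], "linear": [0, 0, -6.5], "jaw": 1},
  {"angular": [0, 0, 0], "linear": [0, 0, -9], "jaw": 1},
  {"angular": [0, 0, 0], "linear": [0, 0, -10.5], "jaw": 1},
  {"angular": [0, 0, 0], "linear": [0, 0, -10.5], "jaw": 1},
])

```text
clock: 3.02
tcp_pos: [0.5305, 0.2171, 0.2355]
ee_rot: [0.002, 0.16, 0.987, 0.001]
ft_force: [2.2, -0.4, -5.1]
opening: 0.177
grasp_force: 59.2
```

```bash
python3 - <<'E'
from h import *
s=state();print(s['tcp_pos'],s['ft_force'],s['opening'],delta([.513,-.1036,.2335],71.6))
E
```

```text
[0.53053115 0.21714153 0.23545866] [ 2.15485363 -0.43292487 -5.07962573] 0.17748154062304977 (array([ -8.46, -30.99,   0.13]), array([ 0.18,  0.25, -0.  ]))
```

>>> move_arm([
  {"angular": [0, 0, 0], "linear": [-0.3, -1.0, 0], "jaw": 1},
  {"angular": [0, 0, 0], "linear": [-0.8, -3.0, 0], "jaw": 1},
  {"angular": [0, 0, 0], "linear": [-1.6, -6.0, 0], "jaw": 1},
  {"angular": [0, 0, 0], "linear": [-2.6, -9.5, 0], "jaw": 1},
  {"angular": [0, 0, 0], "linear": [-3.6, -13.3, 0], "jaw": 1},
  {"angular": [0, 0, 0], "linear": [-4.6, -17.0, 0], "jaw": 1},
  {"angular": [0, 0, 0], "linear": [-5.7, -20.8, 0], "jaw": 1},
  {"angular": [0, 0, 0], "linear": [-6.7, -24.5, 0], "jaw": 1},
  {"angular": [0, 0, 0], "linear": [-7.5, -27.5, 0], "jaw": 1},
  {"angular": [0, 0, 0], "linear": [-8.1, -29.6, 0], "jaw": 1},
  {"angular": [0, 0, 0], "linear": [-8.4, -30.7, 0], "jaw": 1},
  {"angular": [0, 0, 0], "linear": [-8.5, -31.0, 0], "jaw": 1},
])

```text
clock: 4.02
tcp_pos: [0.5109, -0.1062, 0.2305]
ee_rot: [-0.002, 0.161, 0.987, 0.0]
ft_force: [0.7, 2.6, -6.2]
opening: 0.173
grasp_force: 59.2
```

```bash
python3 - <<'E'
from h import *
b=cam('wrist');a=cam('top');d=cam('side')
s=state();print(s['tcp_pos'],s['ft_force'],s['opening'],delta([.513,-.1036,.2335],71.6))
P=np.hstack([cv2.resize(b['img'],(400,250)),cv2.resize(a['img'][180:280,340:500],(400,250))])
Q=cv2.resize(d['img'][60:260,260:520],(442,340))
I=np.zeros((590,800,3),np.uint8);I[:250]=P;I[250:,:442]=Q;save(dict(img=I),'m1.png')
E
```

```text
[ 0.51172481 -0.10335099  0.23148218] [-0.02677005  0.7448259  -5.48824325] 0.18021752516852044 (array([-0.13,  0.02, -0.2 ]), array([ 0.05, -0.11,  0.  ]))
```

View pics/m1.png

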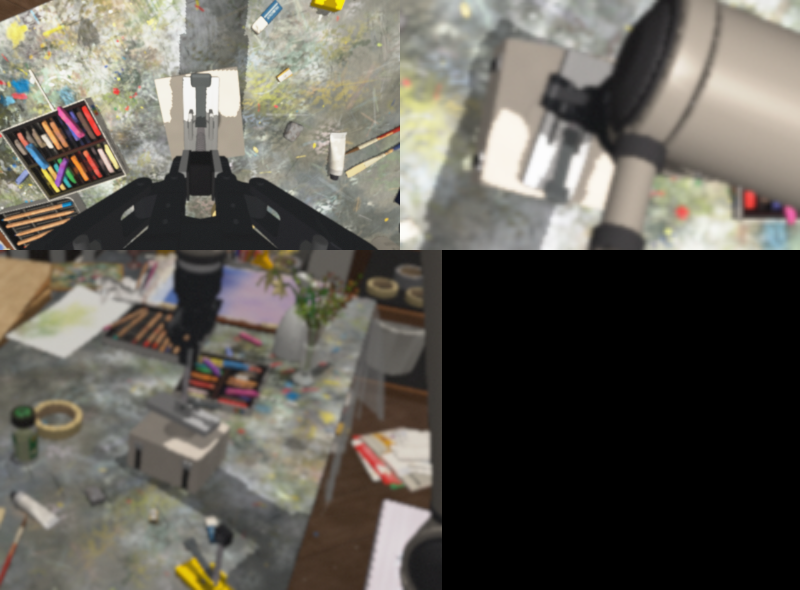

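The gauge hangs centred over the mould with its lever free. Lowering now.

>>> move_arm([
  {"angular": [0, 0, 0], "linear": [-0.1, 0, 0.5], "jaw": 1},
  {"angular": [0, 0, 0], "linear": [-0.1, 0, 1.2], "jaw": 1},
  {"angular": [0, 0, 0], "linear": [-0.1, 0, 1.9], "jaw": 1},
  {"angular": [0, 0, 0], "linear": [-0.1, 0, 2.2], "jaw": 1},
  {"angular": [0, 0, 0], "linear": [-0.1, 0, 2.4], "jaw": 1},
  {"angular": [0, 0, 0], "linear": [-0.1, 0, 2.5], "jaw": 1},
  {"angular": [0, 0, 0], "linear": [-0.1, 0, 2.6], "jaw": 1},
  {"angular": [0, 0, 0], "linear": [-0.1, 0, 2.7], "jaw": 1},
  {"angular": [0, 0, 0], "linear": [-0.1, 0, 2.8], "jaw": 1},
  {"angular": [0, 0, 0], "linear": [-0.1, 0, 2.8], "jaw": 1},
])

```text
clock: 5.0
tcp_pos: [0.5131, -0.1047, 0.2043]
ee_rot: [0.0, 0.16, 0.987, 0.0]
ft_force: [-0.4, -1.1, -6.4]
opening: 0.18
grasp_force: 59.2
```

>>> move_arm([
  {"angular": [0, 0, 0], "linear": [0, 0, 0.1], "jaw": 1},
  {"angular": [0, 0, 0], "linear": [0, 0, 0.2], "jaw": 1},
  {"angular": [0, 0, 0], "linear": [0, 0, 0.3], "jaw": 1},
  {"angular": [0, 0, 0], "linear": [0, 0, 0.4], "jaw": 1},
  {"angular": [0, 0, 0], "linear": [0, 0, 0.4], "jaw": 1},
  {"angular": [0, 0, 0], "linear": [0, 0, 0.4], "jaw": 1},
])

```text
clock: 5.5
tcp_pos: [0.513, -0.1047, 0.2005]
ee_rot: [0.0, 0.16, 0.987, -0.0]
ft_force: [-3.7, 0.0, 3.4]
opening: 0.176
grasp_force: 60.6
```

>>> move_arm([
  {"angular": [0, 0, 0], "linear": [0, 0, 0.3], "jaw": 1},
  {"angular": [0, 0, 0], "linear": [0, 0, 0.6], "jaw": 1},
  {"angular": [0, 0, 0], "linear": [0, 0, 0.9], "jaw": 1},
  {"angular": [0, 0, 0], "linear": [0, 0, 1.2], "jaw": 1},
  {"angular": [0, 0, 0], "linear": [0, 0, 1.4], "jaw": 1},
  {"angular": [0, 0, 0], "linear": [0, 0, 1.5], "jaw": 1},
  {"angular": [0, 0, 0], "linear": [0, 0, 1.6], "jaw": 1},
])

```text
clock: 6.08
tcp_pos: [0.513, -0.1047, 0.1841]
ee_rot: [-0.0, 0.16, 0.987, 0.0]
ft_force: [-5.0, 0.0, 3.6]
opening: 0.174
grasp_force: 60.6
```

```bash
python3 - <<'E'
from h import *
d=cam('side');b=cam('wrist');s=state();print(s['tcp_pos'],s['ft_force'],s['torque'])
I=np.vstack([cv2.resize(d['img'][120:220,310:430],(480,400),interpolation=2)]);J=cv2.resize(b['img'][100:300,240:400],(320,400))
save(dict(img=np.hstack([I,J])),'m2.png')
E
```

```text
[ 0.51306407 -0.10464455  0.18398465] [-2.95531132 -0.45412831  0.65967505] [-0.10856289  0.48694328 -0.04288909]
```

View pics/m2.png

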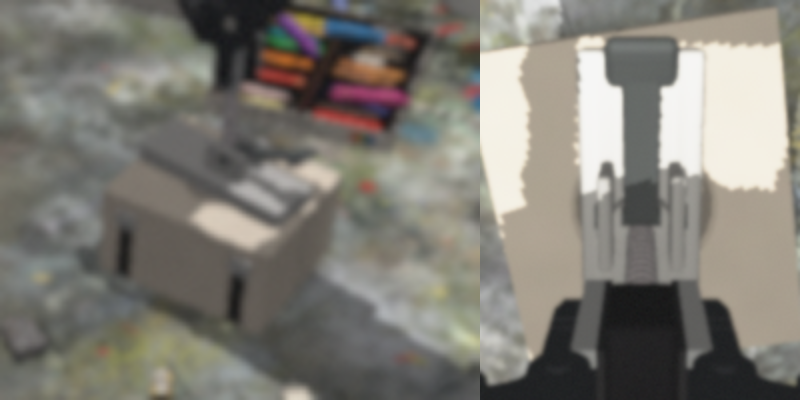

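The base is flat and square on the mould, with the cavity edges showing equally on both sides. The moving drag reads about 3.6 N. Now feeling for the bottom.

>>> move_arm([
  {"angular": [0, 0, 0], "linear": [0, 0, 0.25], "jaw": 1},
  {"angular": [0, 0, 0], "linear": [0, 0, 0.5], "jaw": 1},
  {"angular": [0, 0, 0], "linear": [0, 0, 0.75], "jaw": 1},
  {"angular": [0, 0, 0], "linear": [0, 0, 0.95], "jaw": 1},
  {"angular": [0, 0, 0], "linear": [0, 0, 1.1], "jaw": 1},
  {"angular": [0, 0, 0], "linear": [0, 0, 1.15], "jaw": 1},
  {"angular": [0, 0, 0], "linear": [0, 0, 1.2], "jaw": 1},
])

```text
clock: 6.77
tcp_pos: [0.513, -0.1046, 0.1722]
ee_rot: [-0.0, 0.16, 0.987, 0.0]
ft_force: [-4.4, -0.4, 4.3]
opening: 0.173
grasp_force: 60.5
```

>>> move_arm([
  {"angular": [0, 0, 0], "linear": [0, 0, 0.05], "jaw": 1},
  {"angular": [0, 0, 0], "linear": [0, 0, 0.1], "jaw": 1},
  {"angular": [0, 0, 0], "linear": [0, 0, 0.15], "jaw": 1},
])

```text
clock: 7.02
tcp_pos: [0.513, -0.1046, 0.1708]
ee_rot: [-0.0, 0.16, 0.987, 0.0]
ft_force: [-5.0, 0.0, 3.0]
opening: 0.175
grasp_force: 60.5
```

>>> move_arm([
  {"angular": [0, 0, 0], "linear": [0, 0, 0.05], "jaw": 1},
  {"angular": [0, 0, 0], "linear": [0, 0, 0.1], "jaw": 1},
  {"angular": [0, 0, 0], "linear": [0, 0, 0.15], "jaw": 1},
])

```text
clock: 7.27
tcp_pos: [0.513, -0.1046, 0.1693]
ee_rot: [-0.0, 0.16, 0.987, 0.0]
ft_force: [-5.5, -0.0, 2.5]
opening: 0.177
grasp_force: 60.5
```

>>> move_arm([
  {"angular": [0, 0, 0], "linear": [0.02, 0, 0.05], "jaw": 1},
  {"angular": [0, 0, 0], "linear": [0.04, 0, 0.1], "jaw": 1},
  {"angular": [0, 0, 0], "linear": [0.05, 0, 0.15], "jaw": 1},
])

```text
clock: 7.52
tcp_pos: [0.5129, -0.1046, 0.1679]
ee_rot: [0.001, 0.16, 0.987, -0.0]
ft_force: [-3.7, -1.4, 3.5]
opening: 0.177
grasp_force: 60.5
```

>>> move_arm([
  {"angular": [0, 0, 0], "linear": [0, 0, 0.05], "jaw": 1},
  {"angular": [0, 0, 0], "linear": [0, 0, 0.1], "jaw": 1},
  {"angular": [0, 0, 0], "linear": [0, 0, 0.15], "jaw": 1},
])

```text
clock: 7.77
tcp_pos: [0.5129, -0.1046, 0.1664]
ee_rot: [0.0, 0.16, 0.987, -0.0]
ft_force: [-2.3, -1.5, 4.2]
opening: 0.176
grasp_force: 60.5
```

>>> move_arm([
  {"angular": [0, 0, 0], "linear": [0, 0, 0.05], "jaw": 1},
  {"angular": [0, 0, 0], "linear": [0, 0, 0.1], "jaw": 1},
  {"angular": [0, 0, 0], "linear": [0, 0, 0.15], "jaw": 1},
])

```text
clock: 8.02
tcp_pos: [0.5129, -0.1046, 0.1649]
ee_rot: [0.0, 0.16, 0.987, -0.0]
ft_force: [-0.9, -2.1, 3.0]
opening: 0.175
grasp_force: 60.5
```

>>> move_arm([
  {"angular": [0, 0, 0], "linear": [0, 0, 0.05], "jaw": 1},
  {"angular": [0, 0, 0], "linear": [0, 0, 0.1], "jaw": 1},
  {"angular": [0, 0, 0], "linear": [0, 0, 0.15], "jaw": 1},
])

```text
clock: 8.27
tcp_pos: [0.5129, -0.1046, 0.1634]
ee_rot: [0.0, 0.16, 0.987, -0.0]
ft_force: [-1.2, -3.0, 2.8]
opening: 0.176
grasp_force: 60.5
```

Still nothing but drag (2.5–4.3 N).

>>> move_arm([
  {"angular": [0, 0, 0], "linear": [0, 0, 0.05], "jaw": 1},
  {"angular": [0, 0, 0], "linear": [0, 0, 0.1], "jaw": 1},
  {"angular": [0, 0, 0], "linear": [0, 0, 0.15], "jaw": 1},
])

```text
clock: 8.52
tcp_pos: [0.5129, -0.1046, 0.1619]
ee_rot: [0.0, 0.16, 0.987, -0.0]
ft_force: [0.3, -2.9, 2.9]
opening: 0.179
grasp_force: 60.6
```

>>> move_arm([
  {"angular": [0, 0, 0], "linear": [0, 0, 0.05], "jaw": 1},
  {"angular": [0, 0, 0], "linear": [0, 0, 0.1], "jaw": 1},
  {"angular": [0, 0, 0], "linear": [0, 0, 0.15], "jaw": 1},
])

```text
clock: 8.77
tcp_pos: [0.5129, -0.1046, 0.1604]
ee_rot: [0.0, 0.16, 0.987, -0.0]
ft_force: [-0.0, -3.0, 4.1]
opening: 0.177
grasp_force: 60.6
```

>>> move_arm([
  {"angular": [0, 0, 0], "linear": [0, 0, 0.05], "jaw": 1},
  {"angular": [0, 0, 0], "linear": [0, 0, 0.1], "jaw": 1},
  {"angular": [0, 0, 0], "linear": [0, 0, 0.15], "jaw": 1},
])

```text
clock: 9.02
tcp_pos: [0.5129, -0.1046, 0.1589]
ee_rot: [0.0, 0.16, 0.987, -0.0]
ft_force: [0.5, -2.8, 6.0]
opening: 0.179
grasp_force: 60.8
```

>>> move_arm([
  {"angular": [0, 0, 0], "linear": [0, 0, 0.05], "jaw": 1},
  {"angular": [0, 0, 0], "linear": [0, 0, 0.1], "jaw": 1},
  {"angular": [0, 0, 0], "linear": [0, 0, 0.15], "jaw": 1},
])

```text
clock: 9.27
tcp_pos: [0.5129, -0.1046, 0.1575]
ee_rot: [0.0, 0.16, 0.987, -0.0]
ft_force: [0.3, -3.5, 5.1]
opening: 0.177
grasp_force: 60.9
```

Force is rising, to about 5.5 N against 3.3. The next steps are smaller.

>>> move_arm([
  {"angular": [0, 0, 0], "linear": [0, 0, 0.03], "jaw": 1},
  {"angular": [0, 0, 0], "linear": [0, 0, 0.06], "jaw": 1},
])

```text
clock: 9.43
tcp_pos: [0.5129, -0.1046, 0.1569]
ee_rot: [0.0, 0.16, 0.987, -0.0]
ft_force: [0.4, -3.1, 6.1]
opening: 0.176
grasp_force: 60.9
```

>>> move_arm([
  {"angular": [0, 0, 0], "linear": [0, 0, 0.02], "jaw": 1},
  {"angular": [0, 0, 0], "linear": [0, 0, 0.04], "jaw": 1},
])

```text
clock: 9.6
tcp_pos: [0.5129, -0.1046, 0.1566]
ee_rot: [0.0, 0.16, 0.987, -0.0]
ft_force: [0.1, -2.7, 6.3]
opening: 0.173
grasp_force: 60.9
```

>>> move_arm([
  {"angular": [0, 0, 0], "linear": [0, 0, 0.02], "jaw": 1},
  {"angular": [0, 0, 0], "linear": [0, 0, 0.04], "jaw": 1},
])

```text
clock: 9.77
tcp_pos: [0.5129, -0.1046, 0.1562]
ee_rot: [0.0, 0.16, 0.987, -0.0]
ft_force: [0.8, -3.7, 6.2]
opening: 0.172
grasp_force: 60.9
```

>>> move_arm([
  {"angular": [0, 0, 0], "linear": [0, 0, 0], "jaw": 1},
  {"angular": [0, 0, 0], "linear": [0, 0, 0], "jaw": 1},
])

```text
clock: 9.93
tcp_pos: [0.5129, -0.1046, 0.1562]
ee_rot: [0.0, 0.16, 0.987, -0.0]
ft_force: [0.7, -3.2, 5.7]
opening: 0.175
grasp_force: 60.9
```

The tip is pressing, about 2.5–3 N above drag. Now releasing the head and rising.

>>> move_arm([
  {"angular": [0, 0, 0], "linear": [0, 0, 0], "jaw": 0.3},
  {"angular": [0, 0, 0], "linear": [0, 0, 0], "jaw": 0},
  {"angular": [0, 0, 0], "linear": [0, 0, 0], "jaw": -0.3},
  {"angular": [0, 0, 0], "linear": [0, 0, 0], "jaw": -0.3},
  {"angular": [0, 0, 0], "linear": [0, 0, -1.5], "jaw": -0.3},
  {"angular": [0, 0, 0], "linear": [0, 0, -4], "jaw": -0.3},
  {"angular": [0, 0, 0], "linear": [0, 0, -6.5], "jaw": -0.3},
  {"angular": [0, 0, 0], "linear": [2, 0, -6.5], "jaw": 1},
  {"angular": [0, 0, 0], "linear": [4.5, 0, -6.5], "jaw": 1},
  {"angular": [0, 0, 0], "linear": [6.2, 0, -6.5], "jaw": 1},
  {"angular": [0, 0, 0], "linear": [6.2, 0, -6.5], "jaw": 1},
  {"angular": [0, 0, 0], "linear": [6.2, 0, -6.5], "jaw": 1},
])

```text
clock: 10.93
tcp_pos: [0.4535, -0.0846, 0.2211]
ee_rot: [0.0, 0.16, 0.987, 0.0]
ft_force: [0.5, -0.9, -0.0]
opening: 0.003
grasp_force: 0.0
```

```bash
python3 - <<'E'
from h import *
b=cam('wrist');s=state();print(s['clock'],s['tcp_pos'],s['ft_force'],s['opening'])
t=np.radians(-18.4);i=b['img'].copy()
for x,z in((-.059,.136),(0,.1675)):
    p=proj(b,[.5129+x*np.cos(t),-.1046+x*np.sin(t),z]);print(p);cv2.circle(i,tuple(int(v) for v in p),4,(255,0,0),1)
save(dict(img=i),'l1.png')
E
```

```text
10.9833 [ 0.45424753 -0.08498675  0.22106964] [ 0.77311337 -0.73518992 -0.0641083 ] -0.0014690955733090406
[319.88188172 217.19145666]
[319.8940427  312.23858578]
```

View pics/l1.png

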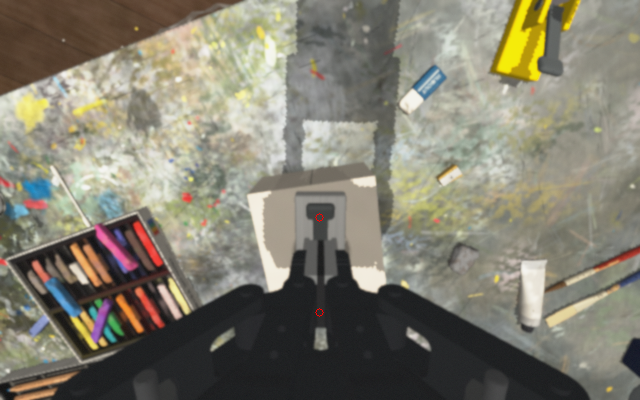

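The pad is at (320,211), right under the shut fingers and about 3 mm farther out than predicted. Pushing down.

>>> move_arm([
  {"angular": [0, 0, 0], "linear": [0.2, 0, 2.5], "jaw": 1},
  {"angular": [0, 0, 0], "linear": [0.2, 0, 5], "jaw": 1},
  {"angular": [0, 0, 0], "linear": [0.2, 0, 6.2], "jaw": 1},
  {"angular": [0, 0, 0], "linear": [0.2, 0, 6.7], "jaw": 1},
  {"angular": [0, 0, 0], "linear": [0.3, 0, 7.2], "jaw": 1},
  {"angular": [0, 0, 0], "linear": [0.3, 0, 7.7], "jaw": 1},
  {"angular": [0, 0, 0], "linear": [0.4, 0, 8.2], "jaw": 1},
  {"angular": [0, 0, 0], "linear": [0.4, 0, 8.7], "jaw": 1},
  {"angular": [0, 0, 0], "linear": [0.4, 0, 9.2], "jaw": 1},
  {"angular": [0, 0, 0], "linear": [0.4, 0, 9.6], "jaw": 1},
  {"angular": [0, 0, 0], "linear": [0.4, 0, 9.8], "jaw": 1},
])

```text
clock: 11.9
tcp_pos: [0.4502, -0.0837, 0.1226]
ee_rot: [0.0, 0.16, 0.987, 0.0]
ft_force: [0.2, -0.3, 2.0]
opening: 0.0
grasp_force: 0.6
```

>>> move_arm([
  {"angular": [0, 0, 0], "linear": [0, 0, 0.1], "jaw": 1},
  {"angular": [0, 0, 0], "linear": [0, 0, 0.2], "jaw": 1},
  {"angular": [0, 0, 0], "linear": [0, 0, 0.2], "jaw": 1},
])

```text
clock: 12.15
tcp_pos: [0.4502, -0.0837, 0.1209]
ee_rot: [0.0, 0.16, 0.987, 0.0]
ft_force: [-0.3, -0.0, -0.6]
opening: 0.003
grasp_force: 0.0
```

>>> move_arm([
  {"angular": [0, 0, 0], "linear": [0, 0, 0.05], "jaw": 1},
  {"angular": [0, 0, 0], "linear": [0, 0, 0.1], "jaw": 1},
  {"angular": [0, 0, 0], "linear": [0, 0, 0.15], "jaw": 1},
])

```text
clock: 12.4
tcp_pos: [0.4502, -0.0837, 0.1195]
ee_rot: [0.0, 0.16, 0.987, -0.0]
ft_force: [0.8, -1.3, 1.8]
opening: -0.002
grasp_force: 0.7
```

```bash
python3 - <<'E'
from h import *
b=cam('wrist');d=cam('side');s=state();print(s['clock'],s['tcp_pos'],s['ft_force'])
save(dict(img=np.hstack([cv2.resize(b['img'][150:400,220:420],(400,500),interpolation=2),cv2.resize(d['img'][100:220,310:406],(400,500),interpolation=2)])),'l2.png')
E
```

```text
12.5 [ 0.45014743 -0.08368677  0.11948882] [ 1.1652167  -0.37056899  1.27535863]
```

View pics/l2.png

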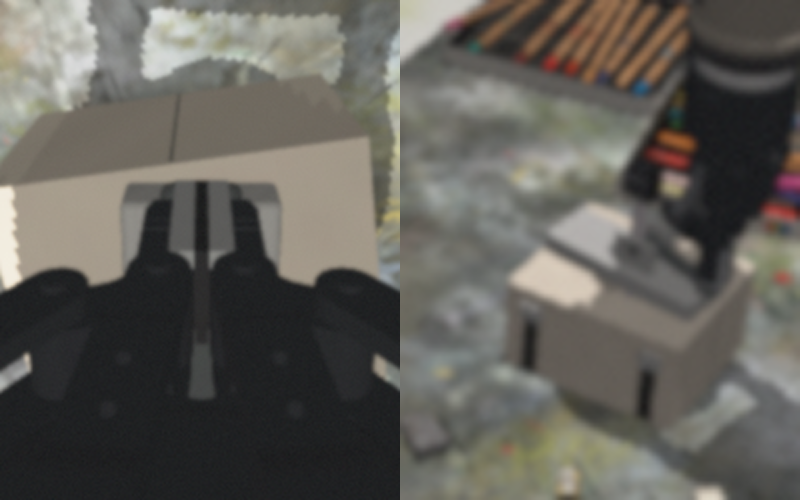

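The fingers stand on the pad and the lever is nearly down, so I keep pressing until the stop is felt.

>>> move_arm([
  {"angular": [0, 0, 0], "linear": [0, 0, 0.05], "jaw": 1},
  {"angular": [0, 0, 0], "linear": [0, 0, 0.1], "jaw": 1},
])

```text
clock: 12.67
tcp_pos: [0.4503, -0.0837, 0.1188]
ee_rot: [0.0, 0.16, 0.987, -0.0]
ft_force: [0.6, -0.4, 8.2]
opening: -0.003
grasp_force: 3.8
```

>>> move_arm([
  {"angular": [0, 0, 0], "linear": [0, 0, 0.05], "jaw": 1},
  {"angular": [0, 0, 0], "linear": [0, 0, 0.1], "jaw": 1},
])

```text
clock: 12.83
tcp_pos: [0.4504, -0.0837, 0.1183]
ee_rot: [0.001, 0.16, 0.987, -0.0]
ft_force: [-2.3, 0.3, 13.5]
opening: -0.002
grasp_force: 6.9
```

The stop is felt at z 0.1188, where predicted 0.119. Retreating.

>>> move_arm([
  {"angular": [0, 0, 0], "linear": [0, 0, -0.2], "jaw": 1},
  {"angular": [0, 0, 0], "linear": [0, 0, -0.8], "jaw": 1},
  {"angular": [0, 0, 0], "linear": [0, 0, -3], "jaw": 1},
  {"angular": [0, 0, 0], "linear": [0, 0, -6], "jaw": 1},
  {"angular": [0, 0, 0], "linear": [0, 0, -9.5], "jaw": 1},
  {"angular": [0, 0, 0], "linear": [3, 0, -13], "jaw": 1},
  {"angular": [0, 0, 0], "linear": [5, 0, -15], "jaw": 1},
  {"angular": [0, 0, 0], "linear": [5, 0, -15], "jaw": 1},
  {"angular": [0, 0, 0], "linear": [5, 0, -15], "jaw": 1},
])

```text
clock: 13.58
tcp_pos: [0.4023, -0.0677, 0.2687]
ee_rot: [0.002, 0.16, 0.987, -0.0]
ft_force: [-0.2, 0.1, 0.1]
opening: 0.004
grasp_force: 0.0
```

```bash
python3 - <<'E'
from h import *
b=cam('wrist');d=cam('side');s=state();print(s['clock'],s['tcp_pos'],s['ft_force'])
t=np.radians(-18.4);i=b['img'].copy()
for x,z in((-.066,.100),(0,.1675)):
    p=proj(b,[.5129+x*np.cos(t),-.1046+x*np.sin(t),z]);print(p);cv2.circle(i,tuple(int(v) for v in p),3,(255,0,0),1)
save(dict(img=np.hstack([cv2.resize(i[150:400,220:420],(400,500),interpolation=2),cv2.resize(d['img'][100:220,310:406],(400,500),interpolation=2)])),'f.png')
E
```

```text
13.6833 [ 0.40247057 -0.06784124  0.26676727] [ 0.39510259 -0.09086132 -0.4313896 ]
[320.20546474 230.83269713]
[320.19277575 327.89273663]
```

View pics/f.png

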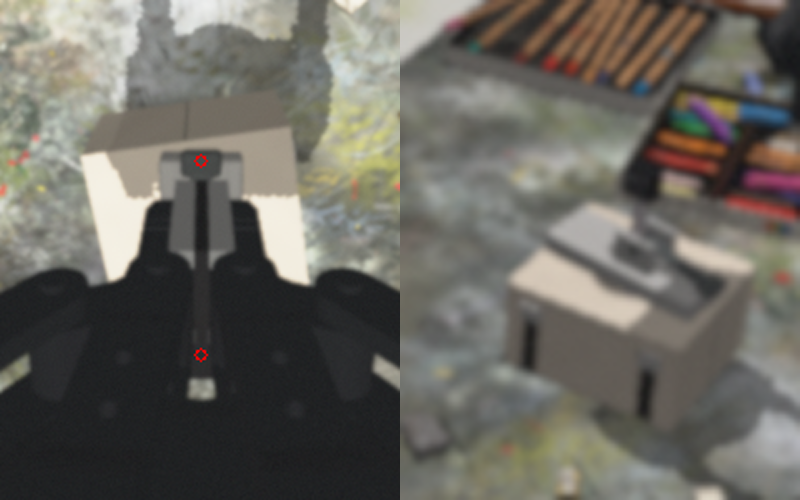

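The gauge stands flat on the mould, its lever is down with the pad where predicted, and the robot is clear.

```bash
python3 -c "
from workcell import *
print(sign_off())"
```

```text
the job is handed in; nothing more can be done
None
```

The job is handed in, with no verdict returned: the gauge stands flat over the cavity, its rod was lowered until the tip pressed about 3 N beyond drag, and the lever was pushed down to its stop at about 13 s; the tip force after locking was not measured.

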